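# Release a coin roll from the dispenser

## Task

Let the orange coin roll out of the dispenser: swing its red lever fully open so that the roll runs down to the exit lip, then, before you take the roll, swing the lever fully closed again. Then lay the roll down flat inside the wooden change dish. The green roll must stay in its lane, and leave the bell and the stapler where they are.

Things in the scene. Friction and masses are not known exactly. Their poses are not given: they have to be found in the camera images.
- dispenser: Fixed grey two-lane coin-roll dispenser, 124 (x) by 210 (y) mm. Origin: centre of its underside. +x points up the lanes, away from the robot; y to the left. Lane centres at y +38 and -38 mm, 70 mm wide, low divider between; back wall from x 52 mm, 66 mm high. Each lane holds one roll, lying along y behind its closed gate at about x 36 mm, top 65 mm up; opened, it rolls down to -x.
- lever_left (a joint): Left gate lever, on the outer side of its lane; swings fore and aft about a level axis along the dispenser's y. 0 = closed: it leans 45 degrees towards the front (exit, -x); pi/2 = fully open: it leans 45 degrees to the back (+x). Stops at both ends; light friction (1.5 N at its end), stays where left. The clear gate blade on the same axis swings up towards the exit as it opens.
- lever_right (a joint): Right gate lever, on the outer side of its lane; swings fore and aft about a level axis along the dispenser's y. 0 = closed: it leans 45 degrees towards the front (exit, -x); pi/2 = fully open: it leans 45 degrees to the back (+x). Stops at both ends; light friction (1.5 N at its end), stays where left. The clear gate blade on the same axis swings up towards the exit as it opens.
- lever_left_tip (a point): Middle of the free end of the left lever, 65 mm from its axis. The axis lies at x 22 mm and 82 mm above the counter, the lever at y +98 mm, in the dispenser's frame; the end is 128 mm above the counter at both stops, 147 mm half-way. The bar is 14 mm wide (y) and 10 mm thick, red over its outer 46 mm. Nothing but the lever stands higher than 92 mm there.
- lever_right_tip (a point): Middle of the free end of the right lever, 65 mm from its axis. The axis lies at x 22 mm and 82 mm above the counter, the lever at y -98 mm, in the dispenser's frame; the end is 128 mm above the counter at both stops, 147 mm half-way. The bar is 14 mm wide (y) and 10 mm thick, red over its outer 46 mm. Nothing but the lever stands higher than 92 mm there.
- exit_left (a point): Exit of the left lane: where the centre of a released roll comes to rest (x -41, y +38 mm in the dispenser's frame, 22 mm above the counter), across a 20 degree slope, against two 31 mm high lip posts at the lane's sides. Between the posts and under the roll the lane is cut out 40 mm wide, from the lip to x 12 mm, down to 5 mm above the counter, so fingers fit before and behind the roll.
- exit_right (a point): Exit of the right lane: where the centre of a released roll comes to rest (x -41, y -38 mm in the dispenser's frame, 22 mm above the counter), across a 20 degree slope, against two 31 mm high lip posts at the lane's sides. Between the posts and under the roll the lane is cut out 40 mm wide, from the lip to x 12 mm, down to 5 mm above the counter, so fingers fit before and behind the roll.
- roll_orange_center (a point): Centre of the orange-red paper coin roll, a cylinder 22 mm in diameter and 64 mm long; its y axis runs along the roll. About 0.12 kg. It starts in the left or the right lane.
- roll_green_center (a point): Centre of the green paper coin roll, a cylinder 24 mm in diameter and 64 mm long, y axis along the roll; in the other lane. About 0.14 kg.
- change_dish: Fixed shallow wooden change dish with a cork bottom, 120 mm (x) by 140 mm (y), rim 18 mm high and 8 mm thick; inside 104 by 124 mm. Origin: centre of its underside on the counter; the inner floor is 8.5 mm above it.
- desk_bell: Silver counter bell, 70 mm across, 54 mm high, loose; origin under its centre.
- stapler: Red and black stapler, 39 x 153 x 55 mm, loose; origin under its centre.
Mind the look-alikes: they are no part of the job. What is meant by the change_dish is not yellow, and is the larger of those in its own colour.

How it is judged:
By the outcome, as a careful person would: the job done as asked, in the order asked, and still so for the second after the job is handed in, with the robot touching nothing.
It also fails if it takes over 72 s, if anything falls off the work surface, if the arm or the gripper's body presses on something with over 40 N, if the wrist force passes 120 N, or if a joint passes its speed limit or range.

## Robot

A 6-joint arm with a two-finger parallel gripper is mounted at the origin on a cart in front of the work surface, level with it; the furniture and walls round the work are solid. World frame = base frame: x ahead of the robot, y to its left, z up, the work surface at z = 0. Lengths are in m, angles in rad, forces in N, time in s.
With the tool pointing down it reaches from about 0.35 to 0.85 m from the base axis. Payload 8.1 kg.
Tool frame: the origin (TCP) lies between the finger pads; the fingertips stand 11 mm ahead of it and the grasp point (between the pads) lies 8 mm behind it; z points along the fingers, y is the line along which they close (so a half turn about z gives the same grasp; the last joint's range is limited). The gripper opens to 93 mm and grips with 3 to 60 N. Pads are 15 mm wide; open, the fingers measure 128 mm over their backs; the gripper's body (75 mm by 188 mm) begins 65 mm behind the grasp point.
Start: joints at [1.022, 0.13, 1.488, -0, 1.523, -0.085], TCP at [0.268, 0.537, 0.193] pointing down, gripper open.
Joint ranges: [-2.96, 2.96], [-0.89, 2.26], [0.02, 2.5], [-1.34, 4.48], [0, 2.73], [-2.66, 2.66]. Speed limits (rad/s): [2.39, 2.39, 2.79, 3.14, 3.14, 3.14].

## Interface

Orientations are given as a 3x3 rotation matrix whose columns are the frame's x, y, z axes.
In Python, from cell import * gives the robot as it stands.
- The arm moves only by the shell command python3 -m inch 'ROWS' [FORCE]. ROWS is JSON, one flat list of numbers, 7 for each row, row after row: the shift along the tool's x, y, z in mm, then the turn, a rotation vector about the tool's x, y, z in rad, then the gripper's target within -1 to 1 (fully open at 1, half-way at 0, shut at -1). A call has 1 to 8 rows; each row shifts and turns the commanded pose from where the row before left it, along the tool's axes as they then stand; what a row does not reach is not made up. A row lasts 1/8 s, in which the tool goes at most 62.5 mm and 10.7 degrees, less where a joint would pass 70% of its speed; a pose out of reach is approached as far as the arm can. A call with a gripper value outside its range is refused whole. The fingers move at their own pace and stop on an object; FORCE is the grip in N (left out, the last holds). Time passes only in rows, so rows that do not move let the fingers close. It gives the time, the measured TCP pose, the force, the opening and the grip force at its end, in the units of the state.
- read_state(): the state, without advancing time (a new reading comes with each control period).
- snapshot(name): name is "scene" or "top" or "wrist"; returns a dict with "img" (480x640x3 uint8, blue, green, red), "K" (3x3 intrinsics, pixels), "eye" and "orientation" of the camera in the world; the wrist camera has in their place "T_tool_cam" (4x4, takes a point from camera to tool coordinates, whose origin is the TCP and whose axes are the flange's). Camera axes: x right, y down, z forward; pixel columns grow to the right and rows downward; lengths in m; the calibration is good to about 2 mm. A picture is of the moment at which its call begins: read the wrist's pose just before it. There is no depth.
- finish_job(): hands the job in; it is judged then, once.
The state is a dict: "time": time; "qpos": joint angles; "dq": joint speeds; "tau": joint torques, N m; "position": TCP position; "ee_rot": TCP orientation; "force": force on the tool from outside, world axes, zero at the start; "wrist_torque": the same for the moment, N m; "grip_width": opening from 0.0 (shut) to 1.0 (fully open); "grip_force": force on a finger pad.
Only numpy, scipy, OpenCV 4.12 (cv2) and the standard library are available. Lean on these libraries where they do the work, as an engineer would, in place of code of your own. Each camera call takes 0.05 s, during which the arm holds its last target. There are 200 camera calls.

## Working session

There is one attempt and no reset: what is moved stays moved. The work goes in short steps, Python scripts to look and compute and a shell command to move; the robot and the scene stay as the last step left them, time stands still between calls to the robot, and variables do not carry over. Pictures are saved under pics/ and viewed, at most 10 in all, crops included, and the job is handed in when it is done.

```bash
mkdir -p pics; ls
cat > h.py <<'E'
from cell import *
import numpy as np, cv2
def ray(s,u,v):
    d=np.linalg.inv(s["K"])@np.array([u,v,1.]); return np.array(s["eye"]), np.array(s["orientation"])@d
def onz(s,u,v,z):
    e,d=ray(s,u,v); return e+d*(z-e[2])/d[2]
def proj(s,p):
    c=np.array(s["orientation"]).T@(np.array(p)-np.array(s["eye"])); q=np.array(s["K"])@c; return q[:2]/q[2]
E
python3 - <<'E'
from h import *
for n in ("top","scene"):
    s=snapshot(n); cv2.imwrite(f"pics/{n}0.png",s["img"]); print(n,s["K"],s["eye"],s["orientation"])
    np.savez(f"{n}0.npz",**s)
print(read_state())
E
```

```text
pics
top [[594.27677294   0.         319.42897905]
 [  0.         594.27677294 229.18768103]
 [  0.           0.           1.        ]] [ 0.37507762 -0.07336851  1.74513986] [[-0.00924959 -0.99025571  0.13895349]
 [-0.99995275  0.00874441 -0.00424569]
 [ 0.00298925 -0.1389862  -0.99028981]]
scene [[579.55286691   0.         324.2932077 ]
 [  0.         579.55286691 243.67044618]
 [  0.           0.           1.        ]] [-0.10470145 -0.97990127  1.25905496] [[ 0.79498202 -0.43183013  0.42605908]
 [-0.6065242  -0.57910529  0.54476183]
 [ 0.0114885  -0.691491   -0.72229372]]
{'time': 0.1, 'qpos': array([ 1.02161926e+00,  1.31100263e-01,  1.48918227e+00,  1.43860145e-05,
        1.52303794e+00, -8.54120237e-02]), 'dq': array([-5.68951583e-04, -9.18871601e-04, -2.62035529e-03,  1.43922204e-05,
       -9.21973921e-04,  8.35841320e-04]), 'tau': array([ 1.90417566e-03, -5.61345041e+01, -4.93092155e+01,  7.70941051e-02,
        2.91847810e-02, -8.19428374e-05]), 'position': array([0.2680689 , 0.53613816, 0.19197715]), 'ee_rot': array([[-8.94374282e-01,  4.47318463e-01, -9.14153686e-04],
       [ 4.47319368e-01,  8.94373095e-01, -1.46625109e-03],
       [ 1.61713279e-04, -1.72029591e-03, -9.99998507e-01]]), 'force': array([0.43602003, 0.1300633 , 0.41112208]), 'wrist_torque': array([ 0.04251067, -0.02308348, -0.01055522]), 'grip_force': 0.0, 'grip_width': 0.9987640175419924}
```

View pics/top0.png

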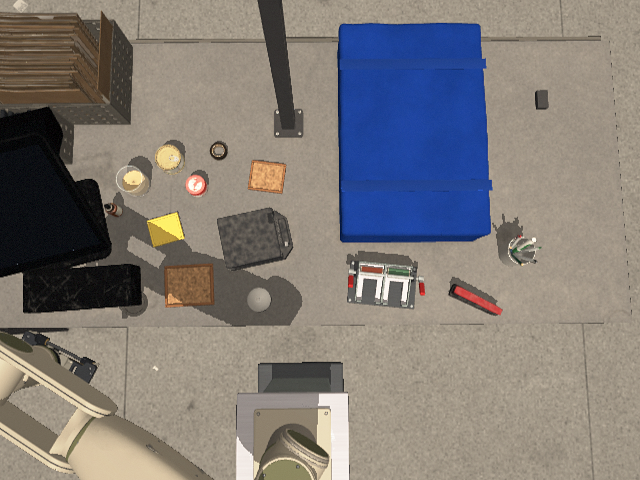

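View pics/scene0.png

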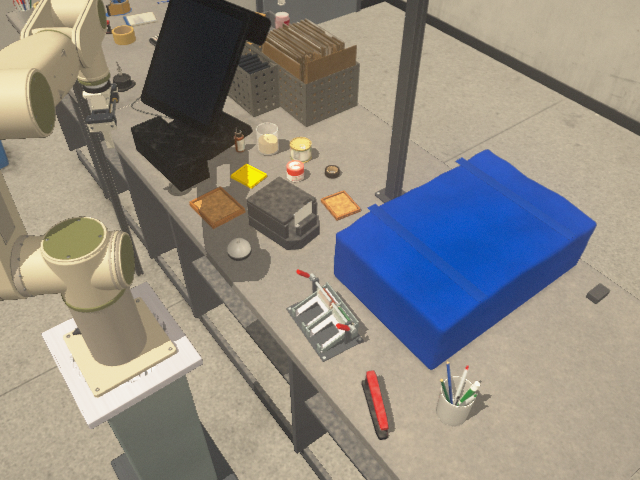

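The orange roll is in the left lane at top (372,270), the green one in the right lane at (400,271). Dish candidates are brown (189,286), a smaller brown one (267,176), and yellow (166,229); I choose (189,286). The bell is at (259,300) and the stapler at (476,299). I'll check this in a close crop.

Run:
```python
from h import *
t=dict(np.load("top0.npz")); s=dict(np.load("scene0.npz"))
a=cv2.resize(t["img"][245:320,335:435],None,fx=6,fy=6,interpolation=cv2.INTER_CUBIC)[:, :]
b=cv2.resize(t["img"][150:320,110:300],None,fx=3.2,fy=3.2,interpolation=cv2.INTER_CUBIC)
out=np.zeros((600,800,3),np.uint8)
a=cv2.resize(t["img"][245:320,340:430],(540,450),interpolation=cv2.INTER_CUBIC)
cv2.imwrite("pics/c1.png",a)
hsv=cv2.cvtColor(t["img"],cv2.COLOR_BGR2HSV)
def blobs(m,name,mina=15):
    n,l,st,c=cv2.connectedComponentsWithStats(m.astype(np.uint8))
    for i in range(1,n):
        if st[i,4]>=mina: print(name,st[i],c[i].round(1))
H,S,V=[hsv[...,i].astype(int) for i in range(3)]
blobs(((H<8)|(H>172))&(S>150)&(V>90),"red")
blobs((H>4)&(H<20)&(S>80)&(V>50),"brown",60)
blobs((H>50)&(H<90)&(S>60),"green")
blobs((H>105)&(H<130)&(S>150),"blue",200)
m=((H>4)&(H<20)&(S>80)&(V>50)).astype(np.uint8)
n,l,st,c=cv2.connectedComponentsWithStats(m)
for i in range(1,n):
    if st[i,4]>500:
        r=cv2.minAreaRect(np.argwhere(l==i)[:,::-1].astype(np.float32)); print(r)
        P=[onz(t,*p,0.018)for p in cv2.boxPoints(r)]; print(np.round(P,3),np.mean(P,0).round(4))
for p in [(349,307),(414,307)]: print("disp front corner",onz(t,*p,0))
print("bell",onz(t,259,300,.03),"stapler",onz(t,476,299,.05))
# blue box height: edges in top & scene
for n_,im,p in (("t near R top",t,(490,236)),("t near L",t,(340,240))): print(n_,onz(im,*p,.2),onz(im,*p,.15))
print("scene near-L bottom",onz(s,336,273,0),"near-R bottom",onz(s,433,361,0))
```

```text
red [193 181  14  14  34] [201.9 189.3]
red [362 267  20   6  80] [371.5 269.5]
red [348 276   5  12  55] [350.1 281.2]
red [419 283   6  12  58] [421.6 288.6]
red [454 286  48  28 359] [476.5 299.8]
brown [   0   11  113   93 7692] [56.3 62.4]
brown [  0  17  42   3 112] [20.4 18. ]
brown [155 144  26  27 136] [166.3 156. ]
brown [ 248  160   38   34 1055] [266.6 176.4]
brown [185 174  20  20 162] [194.6 183.6]
brown [123 177  17  13  89] [128.7 185.4]
brown [106 203  13  14  75] [112.9 210.3]
brown [ 164  263   51   45 2060] [188.7 285. ]
brown [361 266  22   7 108] [371.5 269.4]
green [521 244   9   6  17] [525.  246.5]
green [512 247   7   6  23] [514.7 250.2]
green [512 255   9   9  17] [516.2 258.8]
green [389 268  20   8 103] [398.5 271.5]
blue [  338    23   154   219 32074] [412. 133.]
((56.0, 57.0), (92.0, 112.0), 90.0)
[[1.307 0.9   0.018]
 [1.304 0.554 0.018]
 [1.008 0.542 0.018]
 [1.011 0.88  0.018]] [1.1574 0.7191 0.018 ]
((266.5692443847656, 176.44615173339844), (35.225860595703125, 30.26447296142578), 7.125016689300537)
[[0.739 0.132 0.018]
 [0.83  0.121 0.018]
 [0.816 0.017 0.018]
 [0.725 0.028 0.018]] [0.7772 0.0748 0.018 ]
((188.8241424560547, 285.0103454589844), (41.69263458251953, 50.031166076660156), 86.633544921875)
[[0.514 0.376 0.018]
 [0.522 0.231 0.018]
 [0.401 0.222 0.018]
 [0.394 0.366 0.018]] [0.4579 0.2988 0.018 ]
disp front corner [ 0.39036487 -0.16485031  0.        ]
disp front corner [ 0.38861833 -0.35423135  0.        ]
bell [0.41236893 0.09433235 0.03      ] stapler [ 0.4090988  -0.52279289  0.05      ]
t near R top [ 0.56988683 -0.5273175   0.2       ] [ 0.57619076 -0.54200707  0.15      ]
t near L [ 0.56281467 -0.13360451  0.2       ] [ 0.56888975 -0.13555372  0.15      ]
scene near-L bottom [ 0.59423642 -0.14302717  0.        ] near-R bottom [ 0.60926595 -0.52062492  0.        ]
```

View pics/c1.png

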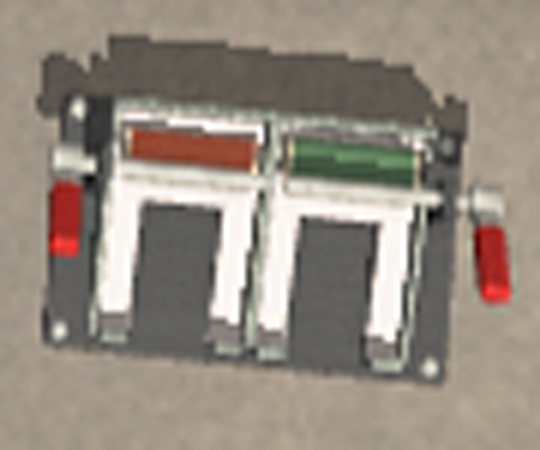

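The crop confirms it: the orange roll is left at crop (193,148), the green one right at (352,160), and both levers lean forward (closed). Next I'll fix the dispenser's pose.

Run:
```python
from h import *
t=dict(np.load("top0.npz")); s=dict(np.load("scene0.npz"))
o=onz(t,371.5,269.5,.060); g=onz(t,398.5,271.5,.060)
d=o-g; d=d[:2]/np.linalg.norm(d[:2]); print("roll sep",np.linalg.norm(o-g),"yaw",np.degrees(np.arctan2(-d[0],d[1])))
# corners front base
a=onz(t,347,302.5,.004); b=onz(t,414.2,308.7,.004); e=a-b; print("front",a,b,np.linalg.norm(e),np.degrees(np.arctan2(-e[0],e[1])))
# red lever centroids at mid red: 42mm from axis, 45deg: z=.112, x=22-30=-8
L=onz(t,350.1,281.2,.112); R=onz(t,421.6,288.6,.112); f=L-R; yw=np.arctan2(-f[0],f[1]); print("lever",L,R,np.linalg.norm(f),np.degrees(yw))
def R2(y): return np.array([[np.cos(y),-np.sin(y)],[np.sin(y),np.cos(y)]])
for y in (yw,):
    print("orig levers",(L+R)[:2]/2-R2(y)@[-.008,0]," rolls",(o+g)[:2]/2-R2(y)@[.036,0]," front",(a+b)[:2]/2-R2(y)@[-.062,0])
# scene check of reds
H,S,V=[cv2.cvtColor(s["img"],cv2.COLOR_BGR2HSV)[...,i].astype(int) for i in range(3)]
n,l,st,c=cv2.connectedComponentsWithStats((((H<8)|(H>172))&(S>150)&(V>70)).astype(np.uint8))
print([(c[i].round(1),st[i,4]) for i in range(1,n) if st[i,4]>12])
print("pred scene",proj(s,L),proj(s,R),proj(s,o))
# box: top face corners in scene near-left (336,240)? pick near edge height by 2 views
for p in [(336,238),(433,361)]: print("scene",p,[onz(s,*p,z).round(3) for z in (0,.1,.15,.2)])
for p in [(340,240),(490,236),(340,225)]: print("top",p,[onz(t,*p,z).round(3) for z in (0,.1,.15,.2)])
st_=read_state(); print(st_["position"])
```

```text
roll sep 0.07673797122282748 yaw -4.757991251944848
front [ 0.40336068 -0.15903256  0.004     ] [ 0.38368552 -0.35401525  0.004     ] 0.19597285475524928 -5.762052980942827
lever [ 0.4594914  -0.16312944  0.112     ] [ 0.43750106 -0.35859184  0.112     ] 0.19669551035168592 -6.419023851884359
orig levers [ 0.45644608 -0.26175503]  rolls [ 0.45577982 -0.26146562]  front [ 0.45513442 -0.26345544]
[(array([294.8, 171.9]), np.int32(84)), (array([302.2, 273.2]), np.int32(49)), (array([342.4, 326.7]), np.int32(57)), (array([377. , 399.7]), np.int32(539))]
pred scene [301.30511421 272.97503529] [341.30026382 326.26590523] [326.66526656 294.53781269]
scene (336, 238) [array([ 0.681, -0.033,  0.   ]), array([ 0.619, -0.108,  0.1  ]), array([ 0.587, -0.145,  0.15 ]), array([ 0.556, -0.183,  0.2  ])]
scene (433, 361) [array([ 0.609, -0.521,  0.   ]), array([ 0.553, -0.557,  0.1  ]), array([ 0.524, -0.575,  0.15 ]), array([ 0.496, -0.594,  0.2  ])]
top (340, 240) [array([ 0.587, -0.141,  0.   ]), array([ 0.575, -0.138,  0.1  ]), array([ 0.569, -0.136,  0.15 ]), array([ 0.563, -0.134,  0.2  ])]
top (490, 236) [array([ 0.595, -0.586,  0.   ]), array([ 0.582, -0.557,  0.1  ]), array([ 0.576, -0.542,  0.15 ]), array([ 0.57 , -0.527,  0.2  ])]
top (340, 225) [array([ 0.632, -0.142,  0.   ]), array([ 0.617, -0.138,  0.1  ]), array([ 0.61 , -0.136,  0.15 ]), array([ 0.603, -0.134,  0.2  ])]
[0.2680689  0.53613816 0.19197715]
```

The dispenser origin is about (0.456,-0.262) with yaw about -6°, and three cues agree on it. The blue box front is at x≈0.585, about 0.15 m high. Now I'll start moving: turn, raise, and shut the fingers.

```bash
cat >> h.py <<'E'
YW=np.radians(-6.0); O=np.array([.4558,-.262,0]); RD=np.array([[np.cos(YW),-np.sin(YW),0],[np.sin(YW),np.cos(YW),0],[0,0,1]])
def rel(p_disp=None,world=None):
    s=read_state(); R=s["ee_rot"]; w=np.array(world) if world is not None else O+RD@np.array(p_disp)
    print("tool shift mm",(R.T@(w-s["position"])*1e3).round(1),"disp pos mm",(RD.T@(s["position"]-O)*1e3).round(1),
      "yhead",np.degrees(np.arctan2(R[1,1],R[0,1])).round(2),"tilt",R[:2,2].round(4),"F",s["force"].round(1),"t",s["time"],"q6",s["qpos"][5].round(2),"grip",s["grip_width"].round(3),round(float(s["grip_force"]),1))
E
python3 -m inch '[0,0,-30,0,0,-0.18,-1, 0,0,-30,0,0,-0.18,-1, 0,0,0,0,0,0,-1]' 10
python3 -c "from h import *
rel([-.065,.101,.25])"
```

```text
time: 0.48
position: [0.2691, 0.5378, 0.2557]
ee_rot: [[-0.995, 0.103, 0.002], [0.103, 0.995, 0.004], [-0.002, 0.004, -1.0]]
force: [-0.0, -0.0, -0.2]
grip_width: 0.73
grip_force: 0.0Traceback (most recent call last):
  File "<string>", line 2, in <module>
    rel([-.065,.101,.25])
    ~~~^^^^^^^^^^^^^^^^^^
  File "h.py", line 13, in rel
    "yhead",np.degrees(np.arctan2(R[1,1],R[0,1])).round(2),"tilt",R[:2,2].round(4),"F",s["force"].round(1),"t",s["time"],"q6",s["qpos"][5].round(2),"grip",s["grip_width"].round(3),round(float(s["grip_force"]),1))
                                                                                                                                                           ^^^^^^^^^^^^^^^^^^^^^
AttributeError: 'float' object has no attribute 'round'
```

```bash
sed -i 's/s\["grip_width"\].round(3)/round(float(s["grip_width"]),3)/' h.py
python3 -c "from h import *
rel([-.065,.101,.25])"
```

```text
tool shift mm [-203.2 -675.3    3.4] disp pos mm [-269.3  775.9  255.7] yhead 84.09 tilt [0.0024 0.0039] F [-0.  -0.  -0.2] t 0.475 q6 -0.45 grip 0.73 0.0
```

```bash
python3 -m inch '[-13,-42,0,0,0,0,-1, -13,-42,0,0,0,0,-1, -13,-42,0,0,0,0,-1, -13,-42,0,0,0,0,-1, -13,-42,0,0,0,0,-1, -13,-42,0,0,0,0,-1, -13,-42,0,0,0,0,-1, -13,-42,0,0,0,0,-1]' && python3 -m inch '[-13,-42,0,0,0,0,-1, -13,-42,0,0,0,0,-1, -13,-42,0,0,0,0,-1, -13,-42,0,0,0,0,-1, -13,-42,0,0,0,0,-1, -12,-42,0,0,0,0,-1, -10,-42,0,0,0,0,-1, 0,0,0,0,0,0,-1]'
python3 -c "from h import *
rel([-.065,.101,.25])"
```

```text
time: 1.48
position: [0.3366, 0.1901, 0.2514]
ee_rot: [[-0.994, 0.106, -0.001], [0.106, 0.994, -0.001], [0.001, -0.001, -1.0]]
force: [0.1, 0.3, 0.9]
grip_width: 0.004
grip_force: 0.0
time: 2.48
position: [0.3923, -0.1118, 0.2512]
ee_rot: [[-0.994, 0.11, -0.003], [0.11, 0.994, 0.001], [0.003, 0.0, -1.0]]
force: [-0.1, 0.5, 0.2]
grip_width: 0.007
grip_force: 0.0
tool shift mm [-14.1 -41.7   1.1] disp pos mm [-78.8 142.7 251.2] yhead 83.66 tilt [-0.0027  0.0006] F [-0.1  0.5  0.2] t 2.475 q6 -1.86 grip 0.007 0.0
```

```bash
python3 -m inch '[-5,-14,0,0,0,0,-1, -5,-14,0,0,0,0,-1, -4,-14,0,0,0,0,-1, 0,0,30,0,0,0,-1, 0,0,30,0,0,0,-1, 0,0,0,0,0,0,-1, 0,0,0,0,0,0,-1]'
python3 - <<'E'
from h import *
rel([-.065,.101,.116])
st=read_state(); w=snapshot("wrist"); cv2.imwrite("pics/w1.png",w["img"])
T=np.eye(4); T[:3,:3]=st["ee_rot"]; T[:3,3]=st["position"]; C=T@w["T_tool_cam"]
w["eye"]=C[:3,3]; w["orientation"]=C[:3,:3]
hsv=cv2.cvtColor(w["img"],cv2.COLOR_BGR2HSV); H,S,V=[hsv[...,i].astype(int) for i in range(3)]
n,l,s_,c=cv2.connectedComponentsWithStats((((H<8)|(H>172))&(S>150)&(V>60)).astype(np.uint8))
for i in range(1,n):
    if s_[i,4]>100: print(s_[i],c[i], "disp@112",(RD.T@(onz(w,*c[i],.112)-O)*1e3).round(1))
for p in ([-.024,.098,.128],[.022,.098,.082],[.036,.038,.054]): print(p,proj(w,O+RD@np.array(p)))
E
```

```text
time: 3.35
position: [0.4031, -0.1533, 0.1941]
ee_rot: [[-0.995, 0.104, 0.001], [0.103, 0.995, -0.001], [-0.001, -0.0, -1.0]]
force: [1.0, -0.1, 0.7]
grip_width: 0.003
grip_force: 0.0
tool shift mm [ 1.3 -1.6 78.1] disp pos mm [-63.7 102.6 194.1] yhead 84.06 tilt [ 0.001  -0.0005] F [ 1.  -0.1  0.7] t 3.35 q6 -1.95 grip 0.003 0.0
[ 16 294  55  30 959] [ 42.79249218 308.53388947] disp@112 [ -7.  -99.8 112. ]
[-0.024, 0.098, 0.128] [318.28951564 297.43305467]
[0.022, 0.098, 0.082] [319.57538073 324.52017609]
[0.036, 0.038, 0.054] [251.78254447 322.67021396]
```

View pics/w1.png

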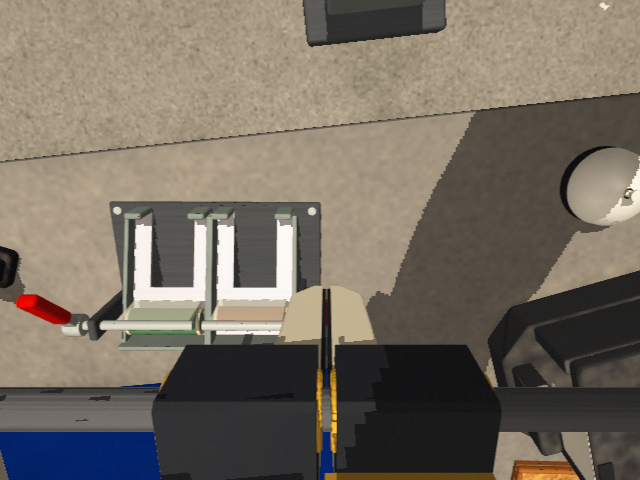

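The wrist view shows the right lever at (43,308), as predicted. The left lever's red shows between the fingers at (326,305), so the fingers stand in front of it. I'll descend and push it open.

```bash
python3 -m inch '[0,0,30,0,0,0,-1, 0,0,30,0,0,0,-1, 0,0,18,0,0,0,-1, 0,0,0,0,0,0,-1, -10,0,0,0,0,0,-1, -10,0,0,0,0,0,-1, -8,0,0,0,0,0,-1, -8,0,0,0,0,0,-1]'
python3 -m inch '[-8,0,0,0,0,0,-1, -8,0,0,0,0,0,-1, -8,0,0,0,0,0,-1, -8,0,0,0,0,0,-1, -6,0,0,0,0,0,-1, -5,0,0,0,0,0,-1, 0,0,0,0,0,0,-1]'
python3 -c "from h import *
rel([.030,.101,.116])"
```

```text
time: 4.4
position: [0.4393, -0.1568, 0.1152]
ee_rot: [[-0.995, 0.103, 0.0], [0.103, 0.995, -0.0], [-0.0, -0.0, -1.0]]
force: [0.1, 1.1, 0.5]
grip_width: 0.005
grip_force: 0.0
time: 5.28
position: [0.4815, -0.1612, 0.1149]
ee_rot: [[-0.995, 0.103, -0.0], [0.103, 0.995, 0.0], [0.0, -0.0, -1.0]]
force: [-0.2, 0.1, 1.3]
grip_width: 0.006
grip_force: 0.0
tool shift mm [-15.   -2.   -1.1] disp pos mm [ 15.  102.9 114.9] yhead 84.06 tilt [-0.0001  0.    ] F [-0.2  0.1  1.3] t 5.275 q6 -1.89 grip 0.006 0.0
```

```bash
python3 -m inch '[-5,0,0,0,0,0,-1, -4,0,0,0,0,0,-1, -3,0,0,0,0,0,-1, -2,0,0,0,0,0,-1, 0,0,0,0,0,0,-1]'
python3 -m inch '[-2,0,0,0,0,0,-1, 0,0,0,0,0,0,-1]'
python3 - <<'E'
from h import *
rel([.030,.101,.116])
s=snapshot("scene"); cv2.imwrite("pics/s2.png",cv2.resize(s["img"][230:370,260:400],None,fx=4,fy=4,interpolation=cv2.INTER_CUBIC))
E
```

```text
time: 5.9
position: [0.4952, -0.1626, 0.1149]
ee_rot: [[-0.995, 0.104, -0.0], [0.104, 0.995, 0.0], [0.0, 0.0, -1.0]]
force: [-0.1, 0.3, -0.6]
grip_width: 0.009
grip_force: 0.0
time: 6.15
position: [0.4972, -0.1629, 0.115]
ee_rot: [[-0.995, 0.104, 0.0], [0.104, 0.995, -0.0], [-0.0, -0.0, -1.0]]
force: [-0.6, 0.1, 0.2]
grip_width: 0.006
grip_force: 0.0
tool shift mm [ 0.8 -1.9 -1. ] disp pos mm [ 30.8 102.9 115. ] yhead 84.05 tilt [ 0. -0.] F [-0.6  0.1  0.2] t 6.15 q6 -1.88 grip 0.006 0.0
```

View pics/s2.png

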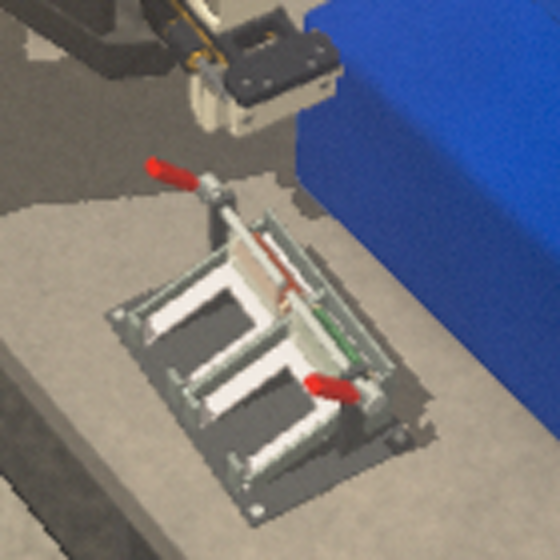

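The lever is still closed (red end at crop (155,165)), and the fingers appear behind and above it at (240,125). I'll check the geometry.

Run:
```python
from h import *
st=read_state(); s=dict(np.load("scene0.npz"))
f=lambda p:((proj(s,p)-[260,230])*4).round(0)
P=st["position"]; print("TCP crop",f(P),"tip",f(P-[0,0,.011]),"body",f(P+[0,0,.073]))
for q in ([-.024,.098,.128],[.022,.098,.082],[.022,-.098,.082],[-.024,-.098,.128],[-.062,.105,0],[-.062,-.105,0]): print(q,f(O+RD@np.array(q)))
for n in ("top",):
    t=snapshot(n); cv2.imwrite("pics/t2.png",cv2.resize(t["img"][190:330,300:440],None,fx=4,fy=4,interpolation=cv2.INTER_CUBIC)); print("top tcp",(proj(t,P)-[300,190])*4)
w=snapshot("wrist"); print(w["T_tool_cam"].round(3),w["K"].round(0)); cv2.imwrite("pics/w2.png",w["img"])
```

```text
TCP crop [211. 143.] tip [211. 154.] body [211.  67.]
[-0.024, 0.098, 0.128] [142. 167.]
[0.022, 0.098, 0.082] [204. 185.]
[0.022, -0.098, 0.082] [365. 393.]
[-0.024, -0.098, 0.128] [304. 381.]
[-0.062, 0.105, 0] [ 93. 305.]
[-0.062, -0.105, 0] [253. 534.]
top tcp [199.31767176 309.5401468 ]
[[ 0.001 -0.955 -0.296  0.084]
 [ 1.     0.001 -0.001  0.001]
 [ 0.001 -0.296  0.955 -0.191]
 [ 0.     0.     0.     1.   ]] [[423.   0. 326.]
 [  0. 423. 235.]
 [  0.   0.   1.]]
```

View pics/t2.png

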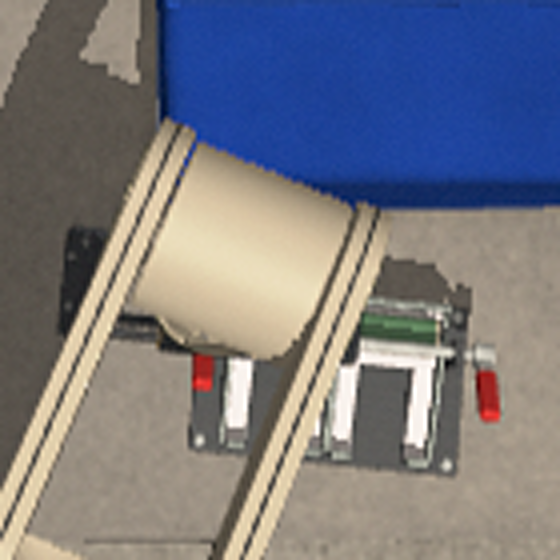

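In the top view the left lever is still forward at (203,372), so the fingers missed it. I'll look at the wrist view.

View pics/w2.png

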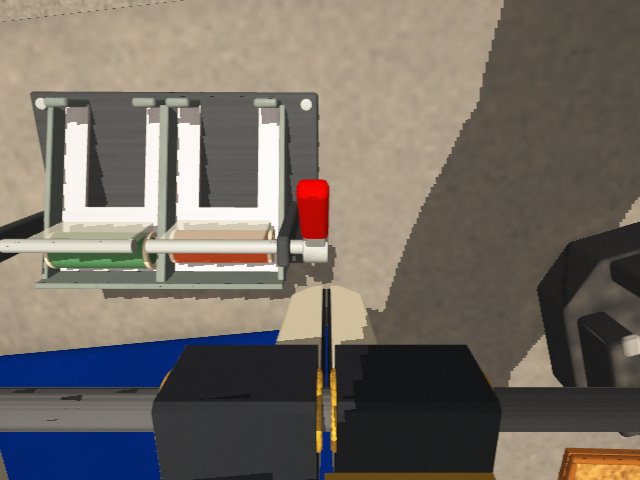

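Run:
```python
from h import *
st=read_state(); w=snapshot("wrist"); s=snapshot("scene"); t=snapshot("top")
T=np.eye(4); T[:3,:3]=st["ee_rot"]; T[:3,3]=st["position"]; C=T@w["T_tool_cam"]; w["eye"]=C[:3,3]; w["orientation"]=C[:3,:3]
print("eye disp",(RD.T@(w["eye"]-O)).round(3))
for z in (.08,.112,.128,.147): print(z,"red tip",(RD.T@(onz(w,313,182,z)-O)*1e3).round(1),"red mid",(RD.T@(onz(w,313,212,z)-O)*1e3).round(1),"hub",(RD.T@(onz(w,312,250,z)-O)*1e3).round(1))
for q in ([-.024,.098,.128],[.022,.098,.082],[.068,.098,.128],[-.062,.105,.004],[-.062,-.105,.004],[.036,.038,.055]): print(q,proj(w,O+RD@np.array(q)).round(1))
def tri(a,b):
    (e,d),(f,g)=a,b; d=d/np.linalg.norm(d); g=g/np.linalg.norm(g); k=np.linalg.lstsq(np.c_[d,-g],f-e,rcond=None)[0]; p=e+d*k[0]; r=f+g*k[1]; return (RD.T@((p+r)/2-O)*1e3).round(1),np.linalg.norm(p-r).round(4)
print("tip scene/wrist",tri(ray(w,313,183),ray(s,260+150/4,230+162/4)))
print("fingertip scene/wrist",tri(ray(w,326,288),ray(s,260+208/4,230+130/4)))
```

```text
eye disp [-0.053  0.104  0.306]
0.08 red tip [-12.9  96.4  80. ] red mid [ 3.8 96.3 80. ] hub [26.  95.5 80. ]
0.112 red tip [-18.5  97.4 112. ] red mid [ -4.2  97.3 112. ] hub [ 14.8  96.7 112. ]
0.128 red tip [-21.3  97.9 128. ] red mid [ -8.2  97.8 128. ] hub [  9.2  97.3 128. ]
0.147 red tip [-24.7  98.5 147. ] red mid [-13.   98.4 147. ] hub [  2.6  97.9 147. ]
[-0.024, 0.098, 0.128] [313.1 175.8]
[0.022, 0.098, 0.082] [316.2 244.5]
[0.068, 0.098, 0.128] [314.5 363.9]
[-0.062, 0.105, 0.004] [328.6  90.2]
[-0.062, -0.105, 0.004] [18.4 89.6]
[0.036, 0.038, 0.055] [222.1 251.8]
tip scene/wrist (array([-19.9,  97.6, 130. ]), np.float64(0.0029))
fingertip scene/wrist (array([ 28.2, 103.5, 128. ]), np.float64(0.001))
```

The fingertip triangulates to about 0.128 m, higher than the nominal 0.104, so the tips probably passed over the lever. I'll back off over the lever and calibrate the tip height by touching the bare counter in front.

```bash
python3 -m inch '[0,0,-30,0,0,0,-1, 0,0,-30,0,0,0,-1, 30,0,0,0,0,0,-1, 30,0,0,0,0,0,-1, 30,0,0,0,0,0,-1, 30,0,0,0,0,0,-1, 0,0,0,0,0,0,-1]'
python3 -m inch '[0,0,35,0,0,0,-1, 0,0,35,0,0,0,-1, 0,0,35,0,0,0,-1, 0,0,30,0,0,0,-1, 0,0,10,0,0,0,-1, 0,0,0,0,0,0,-1]'
python3 - <<'E'
from h import *
rel([-.09,.101,.02])
s=snapshot("scene"); w=snapshot("wrist"); P=read_state()["position"]
a=cv2.resize(s["img"][230:330,220:320],(400,400),interpolation=cv2.INTER_CUBIC); b=cv2.resize(w["img"][60:420,140:500],(400,400))
cv2.imwrite("pics/s3.png",np.hstack([a,b])); print("tip crop",(proj(s,P-[0,0,.011])-[220,230])*4)
E
```

```text
time: 7.32
position: [0.3768, -0.1504, 0.1751]
ee_rot: [[-0.995, 0.104, 0.001], [0.104, 0.995, -0.0], [-0.001, -0.0, -1.0]]
force: [0.2, -0.3, -0.0]
grip_width: 0.004
grip_force: 0.0
time: 8.07
position: [0.3778, -0.1503, 0.0299]
ee_rot: [[-0.995, 0.104, -0.001], [0.104, 0.995, 0.0], [0.001, 0.0, -1.0]]
force: [-0.8, 0.3, 0.3]
grip_width: 0.004
grip_force: 0.0
tool shift mm [ 0.8 -1.9  9.9] disp pos mm [-89.2 102.9  29.9] yhead 84.06 tilt [-0.0008  0.0005] F [-0.8  0.3  0.3] t 8.075 q6 -1.97 grip 0.004 0.0
tip crop [219.16321999 305.18623671]
```

View pics/s3.png

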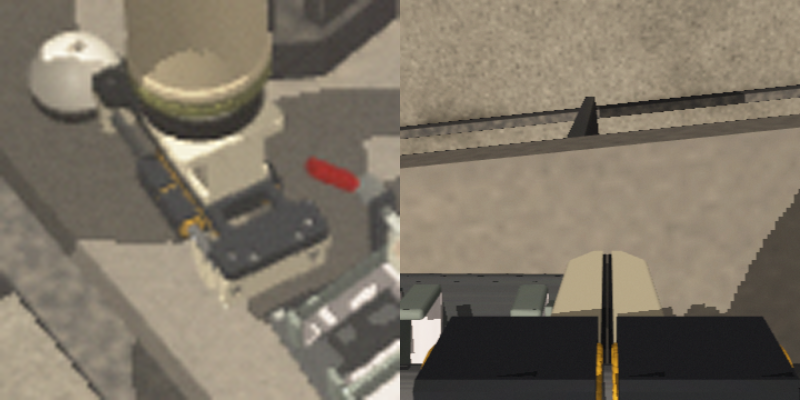

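The calibration touch is over clear counter. I'll step down slowly.

```bash
python3 -m inch '[0,0,8,0,0,0,-1, 0,0,4,0,0,0,-1, 0,0,2,0,0,0,-1, 0,0,2,0,0,0,-1, 0,0,0,0,0,0,-1]'; python3 -m inch '[0,0,2,0,0,0,-1, 0,0,2,0,0,0,-1, 0,0,0,0,0,0,-1]'
```

```text
time: 8.8
position: [0.3777, -0.1504, 0.0138]
ee_rot: [[-0.995, 0.104, -0.0], [0.104, 0.995, 0.0], [0.0, 0.0, -1.0]]
force: [0.4, -0.1, -0.2]
grip_width: 0.009
grip_force: 0.0
time: 9.18
position: [0.3776, -0.1503, 0.0097]
ee_rot: [[-0.995, 0.104, -0.0], [0.104, 0.995, 0.0], [0.0, 0.0, -1.0]]
force: [-0.0, -0.2, -0.2]
grip_width: 0.004
grip_force: 0.0
```

```bash
python3 -m inch '[0,0,2,0,0,0,-1, 0,0,2,0,0,0,-1, 0,0,0,0,0,0,-1]'; python3 -m inch '[0,0,2,0,0,0,-1, 0,0,2,0,0,0,-1, 0,0,0,0,0,0,-1]'
```

```text
time: 9.55
position: [0.3776, -0.1503, 0.0057]
ee_rot: [[-0.995, 0.104, -0.0], [0.104, 0.995, 0.0], [0.0, 0.0, -1.0]]
force: [-0.6, -0.2, 0.8]
grip_width: 0.005
grip_force: 0.0
time: 9.93
position: [0.3776, -0.1503, 0.0017]
ee_rot: [[-0.995, 0.104, -0.0], [0.104, 0.995, 0.0], [0.0, 0.0, -1.0]]
force: [0.5, 0.6, 0.1]
grip_width: 0.003
grip_force: 0.0
```

```bash
python3 -m inch '[0,0,2,0,0,0,-1, 0,0,2,0,0,0,-1, 0,0,0,0,0,0,-1]'; python3 -m inch '[0,0,2,0,0,0,-1, 0,0,0,0,0,0,-1]';  python3 -m inch '[0,0,2,0,0,0,-1, 0,0,0,0,0,0,-1]'
```

```text
time: 10.3
position: [0.3776, -0.1503, -0.0023]
ee_rot: [[-0.995, 0.104, -0.0], [0.104, 0.995, 0.0], [0.0, 0.0, -1.0]]
force: [-0.5, 0.2, 0.3]
grip_width: 0.004
grip_force: 0.0
time: 10.55
position: [0.3777, -0.1503, -0.0042]
ee_rot: [[-0.995, 0.104, -0.0], [0.104, 0.995, 0.0], [0.0, 0.0, -1.0]]
force: [-0.0, 0.1, 0.6]
grip_width: 0.008
grip_force: 0.0
time: 10.8
position: [0.3776, -0.1503, -0.0063]
ee_rot: [[-0.995, 0.104, -0.0], [0.104, 0.995, 0.0], [0.0, 0.0, -1.0]]
force: [0.1, 0.6, 0.5]
grip_width: 0.001
grip_force: 0.0
```

```bash
python3 -m inch '[0,0,2,0,0,0,-1, 0,0,0,0,0,0,-1]'; python3 -m inch '[0,0,2,0,0,0,-1, 0,0,0,0,0,0,-1]';  python3 -m inch '[0,0,2,0,0,0,-1, 0,0,0,0,0,0,-1]' | head -2
python3 - <<'E'
from h import *
rel([-.09,.101,.02]); q=read_state()["qpos"]; print(q)
w=snapshot("wrist"); cv2.imwrite("pics/w4.png",w["img"])
s=snapshot("scene"); cv2.imwrite("pics/s4.png",cv2.resize(s["img"][240:330,230:330],(800,600)[:2],interpolation=cv2.INTER_CUBIC))
E
```

```text
time: 11.05
position: [0.3776, -0.1503, -0.0083]
ee_rot: [[-0.995, 0.104, -0.0], [0.104, 0.995, 0.0], [0.0, 0.0, -1.0]]
force: [0.4, 0.4, -0.7]
grip_width: 0.006
grip_force: 0.0
time: 11.3
position: [0.3777, -0.1503, -0.0102]
ee_rot: [[-0.995, 0.104, -0.0], [0.104, 0.995, 0.0], [0.0, 0.0, -1.0]]
force: [1.1, 0.9, 0.3]
grip_width: 0.006
grip_force: 0.0
time: 11.55
position: [0.3776, -0.1503, -0.0123]
tool shift mm [  0.6  -1.9 -32.3] disp pos mm [-89.4 102.9 -12.3] yhead 84.05 tilt [-0.0003  0.0002] F [-1.1  0.2 -0.1] t 11.55 q6 -1.97 grip 0.005 0.0
[-5.05144823e-01 -1.97777355e-01  2.20363552e+00 -3.53191249e-06
  1.13607415e+00 -1.97212677e+00]
```

```bash
for i in 1; do python3 -m inch '[0,0,2,0,0,0,-1, 0,0,0,0,0,0,-1]' | grep -E 'posi|force'; done; python3 -m inch '[0,0,2,0,0,0,-1, 0,0,0,0,0,0,-1]' | grep -E 'posi|force'; python3 -m inch '[0,0,2,0,0,0,-1, 0,0,0,0,0,0,-1]'| grep -E 'posi|force'
```

```text
position: [0.3777, -0.1503, -0.0142]
force: [0.1, 0.4, -0.8]
grip_force: 0.0
position: [0.3776, -0.1503, -0.0163]
force: [0.9, 0.0, -0.6]
grip_force: 0.0
position: [0.3776, -0.1503, -0.0183]
force: [0.1, 0.3, 0.4]
grip_force: 0.0
```

Run:
```python
from h import *
t=dict(np.load("top0.npz")); print("edge",onz(t,350,323,0),onz(t,300,325,0))
w=snapshot("wrist"); s=snapshot("scene")
a=cv2.resize(s["img"][240:340,220:320],(400,400),interpolation=cv2.INTER_CUBIC); b=cv2.resize(w["img"][120:440,160:480],(400,400))
w1=cv2.resize(cv2.imread("pics/t2.png"),(10,10))
cv2.imwrite("pics/s5.png",np.hstack([a,b]))
P=read_state()["position"]; print("tip crop",(proj(s,P-[0,0,.011])-[220,240])*4,"counter below", (proj(s,[P[0],P[1],0])-[220,240])*4)
```

```text
edge [ 0.34430936 -0.16700797  0.        ] [ 0.33992971 -0.02192376  0.        ]
tip crop [220.97689912 309.6285598 ] counter below [218.83994521 283.81716372]
```

View pics/s5.png

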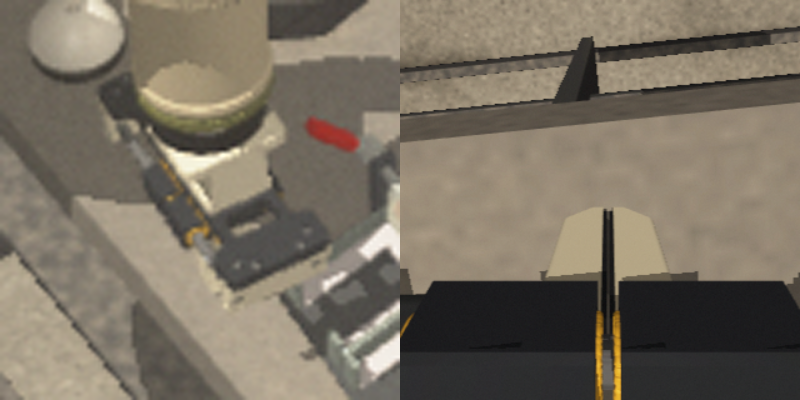

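Reported poses agree with the wrist camera's scale, so the tips themselves must sit further back than stated. I'll keep stepping down until they touch.

```bash
python3 -m inch '[0,0,2,0,0,0,-1, 0,0,0,0,0,0,-1]' | grep -E 'posi|force'; python3 -m inch '[0,0,2,0,0,0,-1, 0,0,0,0,0,0,-1]' | grep -E 'posi|^force'; python3 -m inch '[0,0,2,0,0,0,-1, 0,0,0,0,0,0,-1]'| grep -E 'posi|^force'; python3 -c "
from h import *
print(read_state()['wrist_torque'],read_state()['tau'])"
```

```text
position: [0.3777, -0.1503, -0.0202]
force: [0.3, 0.5, -0.1]
grip_force: 0.0
position: [0.3777, -0.1503, -0.0222]
force: [-0.6, 0.5, -1.0]
position: [0.3776, -0.1503, -0.0243]
force: [-0.7, -0.4, -0.4]
[ 0.05485686  0.02744544 -0.01369792] [-6.91796624e-03 -3.27455127e+01 -4.18083286e+01 -4.06132406e-02
  9.24212567e-03 -1.71443153e-04]
```

```bash
python3 -m inch '[0,0,2,0,0,0,-1, 0,0,0,0,0,0,-1]' | grep -E 'posi|^force'; python3 -m inch '[0,0,2,0,0,0,-1, 0,0,0,0,0,0,-1]' | grep -E 'posi|^force'; python3 -m inch '[0,0,2,0,0,0,-1, 0,0,0,0,0,0,-1]'| grep -E 'posi|^force'
```

```text
position: [0.378, -0.1505, -0.0254]
force: [-4.2, 1.8, 8.4]
position: [0.3781, -0.1505, -0.0256]
force: [-15.6, 8.1, 37.3]
position: [0.3782, -0.1506, -0.0257]
force: [-27.6, 14.0, 65.0]
```

The contact at TCP z ≈ -0.025 shows that when shut, the fingertips sit about 25 mm behind the TCP, so they retract as they close. I'll back off and repeat the touch at a half-open width, as needed for the grasp.

```bash
python3 -m inch '[0,0,-35,0,0,0,0.1, 0,0,-35,0,0,0,0.1, 0,0,0,0,0,0,0.1, 0,0,0,0,0,0,0.1]'
python3 - <<'E'
from h import *
w=snapshot("wrist"); cv2.imwrite("pics/w6.png",w["img"][200:460,60:600])
rel([-.09,.1,.02])
E
```

```text
time: 14.5
position: [0.3775, -0.1503, 0.0393]
ee_rot: [[-0.995, 0.104, -0.0], [0.104, 0.995, 0.0], [0.0, 0.0, -1.0]]
force: [-0.4, -0.0, -0.1]
grip_width: 0.383
grip_force: 0.0
tool shift mm [-0.1 -3.2 18.7] disp pos mm [-90.1 103.2  38.7] yhead 84.05 tilt [-0.0015  0.0008] F [-0.4  0.  -0.5] t 14.55 q6 -1.97 grip 0.43 0.0
```

View pics/w6.png

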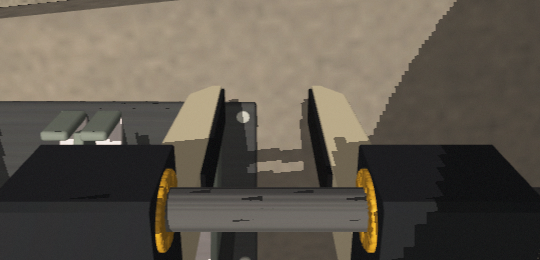

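The fingers slide straight and the tip row is unchanged at v≈288, so the whole gripper sits about 36 mm further back than stated: tip height = reported TCP z + 25 mm. The body geometry agrees with that, and the first push did pass over the lever. Now I'll push with tips at 0.104.

```bash
python3 -m inch '[0,-3,-40,0,0,0,-1, 0,0,0,0,0,0,-1, 0,0,0,0,0,0,-1, 0,0,0,0,0,0,-1, -15,0,0,0,0,0,-1, -15,0,0,0,0,0,-1, -15,0,0,0,0,0,-1, -10,0,0,0,0,0,-1]'
python3 -m inch '[-8,0,0,0,0,0,-1, -8,0,0,0,0,0,-1, -8,0,0,0,0,0,-1, -8,0,0,0,0,0,-1, -8,0,0,0,0,0,-1, -8,0,0,0,0,0,-1, -5,0,0,0,0,0,-1, 0,0,0,0,0,0,-1]'
python3 -c "from h import *
rel([.030,.101,.080])"
```

```text
time: 15.55
position: [0.432, -0.1587, 0.0788]
ee_rot: [[-0.995, 0.103, -0.002], [0.103, 0.995, 0.001], [0.002, 0.001, -1.0]]
force: [-0.6, -0.7, 0.8]
grip_width: 0.006
grip_force: 0.0
time: 16.55
position: [0.4853, -0.1646, 0.0798]
ee_rot: [[-0.995, 0.103, 0.0], [0.103, 0.995, -0.0], [-0.0, 0.0, -1.0]]
force: [-0.6, -0.4, 0.7]
grip_width: 0.007
grip_force: 0.4
tool shift mm [-10.8   1.1  -0.2] disp pos mm [19.2 99.9 79.8] yhead 84.06 tilt [ 0.0003 -0.    ] F [-0.6 -0.4  0.7] t 16.55 q6 -1.89 grip 0.007 0.4
```

```bash
cat >> h.py <<'E'
def wrist():
    st=read_state(); w=snapshot("wrist"); T=np.eye(4); T[:3,:3]=st["ee_rot"]; T[:3,3]=st["position"]; C=T@w["T_tool_cam"]; w["eye"]=C[:3,3]; w["orientation"]=C[:3,:3]; return w
def mask(im,k):
    H,S,V=[cv2.cvtColor(im,cv2.COLOR_BGR2HSV)[...,i].astype(int) for i in range(3)]
    return {"red":((H<8)|(H>172))&(S>150)&(V>60),"or":((H<15)&(S>110)&(V>60)),"green":(H>45)&(H<90)&(S>60)}[k].astype(np.uint8)
def blobs(s,k,a=15,box=None):
    n,l,st,c=cv2.connectedComponentsWithStats(mask(s["img"],k)); return [(st[i].tolist(),c[i].round(1).tolist()) for i in range(1,n) if st[i,4]>=a]
def lev(s):  # predicted pixels of red middle of left lever
    for a in (0,15,30,45,60,75,90):
        r=np.radians(a-45); print(a,proj(s,O+RD@np.array([.022+.042*np.sin(r),.098,.082+.042*np.cos(r)])).round(1),proj(s,O+RD@np.array([.022+.065*np.sin(r),.098,.082+.065*np.cos(r)])).round(1))
E
python3 - <<'E'
from h import *
s=snapshot("scene"); w=wrist(); print("scene",blobs(s,"red")); print("wrist",blobs(w,"red",60)); print("sc"); lev(s); print("wr"); lev(w)
E
```

```text
scene [([71, 16, 7, 6, 32], [73.7, 18.7]), ([88, 20, 21, 5, 51], [98.9, 22.5]), ([76, 22, 11, 4, 27], [81.1, 24.1]), ([336, 324, 14, 7, 59], [342.5, 326.7]), ([367, 371, 21, 59, 545], [377.0, 399.7])]
wrist [([165, 158, 102, 9, 508], [218.7, 162.8])]
sc
0 [301.1 273.4] [295.5 271.7]
15 [304.  270.4] [300. 267.]
30 [307.3 267.9] [305.2 263. ]
45 [310.9 265.9] [310.8 260. ]
60 [314.5 264.7] [316.4 258.1]
75 [317.8 264.3] [321.6 257.5]
90 [320.6 264.7] [325.9 258.2]
wr
0 [319.8 253. ] [319. 225.]
15 [319.6 279.7] [318.6 271.7]
30 [319.5 308.1] [318.4 322.6]
45 [319.5 334.7] [318.4 369.9]
60 [319.6 356.7] [318.7 406.6]
75 [319.8 372. ] [319.1 429.1]
90 [320.1 379.7] [319.6 437.4]
```

The lever is moving and the roll shows in the wrist mask. I'll push on to the stop.

```bash
python3 -m inch '[-4,0,0,0,0,0,-1, -4,0,0,0,0,0,-1, 0,0,0,0,0,0,-1]' | grep -E 'posi|^force'; python3 -m inch '[-2,0,0,0,0,0,-1, 0,0,0,0,0,0,-1]' | grep -E 'posi|^force'; python3 -m inch '[-2,0,0,0,0,0,-1, 0,0,0,0,0,0,-1]' | grep -E 'posi|^force'
python3 -c "from h import *
rel([.030,.101,.080]); w=wrist(); print(blobs(w,'or',60)); print([proj(w,O+RD@np.array(p)).round(0) for p in ([-.041,.038,.033],[.036,.038,.065])])"
```

```text
position: [0.4931, -0.1654, 0.0799]
force: [-2.1, 0.3, 0.6]
position: [0.4951, -0.1656, 0.08]
force: [-2.0, -0.2, -0.5]
position: [0.4971, -0.1658, 0.0801]
force: [-1.5, 0.3, 0.6]
tool shift mm [1.  1.1 0.1] disp pos mm [31.  99.9 80.1] yhead 84.06 tilt [ 0.0004 -0.0001] F [-1.5  0.3  0.6] t 17.525 q6 -1.89 grip 0.005 0.8
[([159, 107, 109, 39, 4023], [212.6, 126.3]), ([325, 355, 3, 32, 61], [326.2, 373.0])]
[array([212., 126.]), array([208., 280.])]
```

The orange roll now lies at the exit lip (wrist (213,126), as predicted). Continuing to the stop.

```bash
python3 -m inch '[-2,0,0,0,0,0,-1, 0,0,0,0,0,0,-1]' | grep -E 'posi|^force'; python3 -m inch '[-2,0,0,0,0,0,-1, 0,0,0,0,0,0,-1]' | grep -E 'posi|^force';python3 -m inch '[-1,0,0,0,0,0,-1, 0,0,0,0,0,0,-1]' | grep -E 'posi|^force'
```

```text
position: [0.4981, -0.166, 0.0798]
force: [-6.4, -0.4, 2.1]
position: [0.4985, -0.166, 0.0795]
force: [-12.9, 1.8, 8.8]
position: [0.4986, -0.166, 0.0794]
force: [-17.8, 3.3, 9.8]
```

The lever is at the open stop (18 N, stalled). Next I'll back off, go over it, come down behind it, and swing it closed.

```bash
python3 -m inch '[12,0,0,0,0,0,-1, 0,0,-30,0,0,0,-1, 0,0,-30,0,0,0,-1, -25,0,0,0,0,0,-1, -25,0,0,0,0,0,-1, -23,0,0,0,0,0,-1, 0,0,0,0,0,0,-1]'
python3 - <<'E'
from h import *
rel([.095,.100,.083]); w=wrist(); s=snapshot("scene"); print(blobs(w,"red",60),blobs(s,"red")); lev(s)
E
```

```text
time: 19.2
position: [0.5636, -0.1727, 0.14]
ee_rot: [[-0.995, 0.103, 0.001], [0.103, 0.995, -0.0], [-0.001, -0.0, -1.0]]
force: [-0.3, 0.4, -0.0]
grip_width: 0.008
grip_force: 0.0
tool shift mm [ 2.9 -0.1 57. ] disp pos mm [ 97.9 100.1 140. ] yhead 84.08 tilt [ 0.0013 -0.0002] F [-0.3  0.4 -0. ] t 19.2 q6 -1.85 grip 0.008 0.0
[([186, 26, 89, 9, 554], [230.7, 31.1]), ([306, 144, 28, 79, 2088], [319.9, 183.2])] [([71, 16, 7, 6, 32], [73.7, 18.7]), ([88, 20, 21, 5, 54], [99.3, 22.4]), ([76, 22, 12, 4, 25], [81.6, 24.2]), ([287, 168, 17, 8, 84], [294.7, 171.9]), ([315, 258, 14, 15, 87], [321.5, 264.9]), ([336, 324, 14, 7, 59], [342.5, 326.7]), ([367, 371, 21, 59, 543], [377.0, 399.5])]
0 [301.1 273.4] [295.5 271.7]
15 [304.  270.4] [300. 267.]
30 [307.3 267.9] [305.2 263. ]
45 [310.9 265.9] [310.8 260. ]
60 [314.5 264.7] [316.4 258.1]
75 [317.8 264.3] [321.6 257.5]
90 [320.6 264.7] [325.9 258.2]
```

```bash
python3 -m inch '[4,0,20,0,0,0,-1, 0,0,20,0,0,0,-1, 0,0,10,0,0,0,-1, 0,0,7,0,0,0,-1, 0,0,0,0,0,0,-1]' | grep -E 'posi|^force'; python3 -m inch '[8,0,0,0,0,0,-1, 8,0,0,0,0,0,-1, 8,0,0,0,0,0,-1, 8,0,0,0,0,0,-1, 8,0,0,0,0,0,-1, 8,0,0,0,0,0,-1, 8,0,0,0,0,0,-1, 8,0,0,0,0,0,-1]' | grep -E 'posi|^force'; python3 -m inch '[8,0,0,0,0,0,-1, 4,0,0,0,0,0,-1, 0,0,0,0,0,0,-1]' | grep -E 'posi|^force'
python3 -c "from h import *
rel([.012,.1,.083])"
```

```text
position: [0.5605, -0.1737, 0.086]
force: [-4.7, 1.4, 16.3]
position: [0.4947, -0.1655, 0.083]
force: [4.0, -0.4, -1.4]
position: [0.4822, -0.1643, 0.0828]
force: [-0.6, 0.6, 0.7]
tool shift mm [ 4.1  0.1 -0.2] disp pos mm [16.1 99.9 82.8] yhead 84.04 tilt [-0.001   0.0001] F [-0.6  0.6  0.7] t 21.3 q6 -1.9 grip 0.003 0.2
```

```bash
python3 -m inch '[3,0,0,0,0,0,-1, 0,0,0,0,0,0,-1]' | grep -E 'posi|^force'; python3 -m inch '[2,0,0,0,0,0,-1, 0,0,0,0,0,0,-1]' | grep -E 'posi|^force'; python3 -m inch '[2,0,0,0,0,0,-1, 0,0,0,0,0,0,-1]' | grep -E 'posi|^force'
python3 -c "from h import *
rel([.012,.1,.083]); s=snapshot('scene'); print(blobs(s,'red'))"
```

```text
position: [0.4797, -0.1641, 0.0829]
force: [1.2, 0.5, 0.0]
position: [0.4786, -0.164, 0.0834]
force: [5.5, -1.7, 0.7]
position: [0.4777, -0.164, 0.0841]
force: [7.8, -0.3, 2.4]
tool shift mm [-0.5  0.3  1.1] disp pos mm [11.5 99.7 84.1] yhead 84.06 tilt [ 0.0038 -0.001 ] F [ 7.8 -0.3  2.4] t 22.05 q6 -1.9 grip 0.004 3.3
[([71, 16, 7, 6, 33], [73.6, 18.6]), ([76, 20, 33, 6, 74], [93.4, 23.1]), ([295, 270, 14, 8, 56], [301.2, 273.8]), ([336, 324, 14, 7, 59], [342.5, 326.7]), ([367, 371, 21, 59, 541], [377.0, 399.7])]
```

```bash
python3 -m inch '[2,0,0,0,0,0,-1, 0,0,0,0,0,0,-1]' | grep -E 'posi|^force'; python3 -m inch '[-10,0,0,0,0,0,-1, 0,0,-30,0,0,0,-1, 0,0,-30,0,0,0,-1, 0,0,0,0,0,0,-1]' | grep -E 'posi|^force'
python3 - <<'E'
from h import *
rel([-.041,.038,.14]); s=snapshot('scene'); w=wrist(); t=snapshot("top"); print(blobs(s,'red')); print(blobs(w,'red',60),blobs(w,'or',60)); lev(w); print("top",blobs(t,"or",30),blobs(t,"green",30))
E
```

```text
position: [0.4768, -0.164, 0.0847]
force: [10.3, -0.2, 2.2]
position: [0.4851, -0.1651, 0.1449]
force: [1.3, -0.4, 0.4]
tool shift mm [ 60.1 -61.4   4.9] disp pos mm [ 19.   99.4 144.9] yhead 84.05 tilt [ 0.0023 -0.0014] F [ 1.3 -0.4  0.4] t 22.85 q6 -1.89 grip 0.004 0.0
[([71, 16, 7, 6, 32], [73.7, 18.7]), ([76, 20, 33, 6, 75], [93.2, 23.0]), ([295, 270, 14, 8, 59], [301.6, 273.8]), ([336, 324, 14, 7, 58], [342.5, 326.8]), ([367, 371, 21, 59, 544], [377.0, 399.6])]
[([199, 150, 81, 6, 255], [243.4, 153.5]), ([307, 189, 28, 54, 1354], [320.8, 214.7])] [([196, 126, 84, 30, 2467], [237.3, 140.5]), ([307, 189, 28, 54, 1389], [320.8, 214.9]), ([541, 436, 99, 44, 1658], [582.0, 448.9])]
0 [321.9 215.8] [321.5 192.3]
15 [321.8 234.7] [321.3 224.1]
30 [321.7 255.2] [321.1 259.3]
45 [321.7 275.2] [321.1 293.5]
60 [321.7 292.6] [321.2 322.3]
75 [321.8 305.8] [321.4 342.8]
90 [322.  314.1] [321.7 354. ]
top [([248, 160, 38, 34, 745], [266.9, 176.5]), ([186, 175, 21, 21, 195], [196.9, 185.0]), ([106, 203, 12, 14, 40], [113.2, 210.8]), ([164, 263, 50, 45, 1470], [189.2, 285.4]), ([419, 283, 6, 13, 66], [421.6, 288.8]), ([454, 285, 48, 30, 419], [477.1, 299.8]), ([358, 293, 12, 8, 80], [363.6, 296.3])] [([394, 269, 15, 7, 75], [401.3, 271.8])]
```

The lever is closed again: it stalled at the stop and its centroid is back where it was. The green roll is in place. Next I'll go over the orange roll and turn 90°.

```bash
python3 -m inch '[20,-20,-10,0,0,0,0.1, 20,-20,0,0,0,0,0.1, 20,-21,0,0,0,0,0.1, 0,0,0,0,0,0.174,0.1, 0,0,0,0,0,0.174,0.1, 0,0,0,0,0,0.174,0.1, 0,0,0,0,0,0.174,0.1, 0,0,0,0,0,0.174,0.1]' | grep posi; python3 -m inch '[0,0,0,0,0,0.174,0.1, 0,0,0,0,0,0.174,0.1, 0,0,0,0,0,0.174,0.1, 0,0,0,0,0,0.174,0.1, 0,0,0,0,0,0,0.1, 0,0,0,0,0,0,0.1]' | grep posi
python3 - <<'E'
from h import *
rel([-.041,.038,-.013]); w=wrist(); b=blobs(w,"or",200); print(b)
for x in b: print((RD.T@(onz(w,*x[1],.03)-O)*1e3).round(1))
print([proj(w,O+RD@np.array(p)).round(0) for p in ([-.041,.038,.033],[-.041,.070,.022],[-.041,.006,.022])])
m=mask(w["img"],"or"); n,l,st,c=cv2.connectedComponentsWithStats(m)
for i in range(1,n):
    if st[i,4]>800: print(cv2.minAreaRect(np.argwhere(l==i)[:,::-1].astype(np.float32)))
s=snapshot("scene"); t=snapshot("top"); print(blobs(s,"or",20)); print("pred scene",proj(s,O+RD@np.array([-.041,.038,.026])),"top pred",proj(t,O+RD@np.array([-.041,.038,.033])))
E
```

```text
position: [0.4168, -0.2182, 0.151]
position: [0.4174, -0.2186, 0.152]
tool shift mm [ -1.3   2.  165. ] disp pos mm [-42.8  39.1 152. ] yhead -5.45 tilt [-0.0015  0.0009] F [-0.2 -0.7  0.4] t 24.75 q6 -0.5 grip 0.547 0.0
[([363, 139, 62, 32, 1660], [392.9, 153.9]), ([316, 182, 29, 76, 2012], [330.0, 218.8]), ([353, 432, 50, 44, 1151], [374.8, 450.8])]
[ 4.9 88.4 30. ]
[-40.5  38.7  30. ]
[   3.8 -182.4   30. ]
[array([329., 221.]), array([330., 176.]), array([329., 255.])]
((393.4896545410156, 154.37586975097656), (28.73373794555664, 62.86542892456055), 85.2363510131836)
((330.1019287109375, 219.39276123046875), (27.559080123901367, 75.27845764160156), 1.0416265726089478)
((375.65509033203125, 448.467529296875), (22.991167068481445, 61.03801727294922), 47.202598571777344)
[([71, 16, 7, 6, 36], [73.8, 18.5]), ([76, 20, 33, 7, 137], [93.1, 22.8]), ([190, 188, 55, 41, 437], [217.0, 209.5]), ([321, 191, 40, 29, 267], [340.2, 206.1]), ([295, 270, 15, 8, 68], [301.7, 273.8]), ([295, 306, 16, 18, 141], [301.8, 314.5]), ([336, 323, 14, 8, 71], [342.4, 326.6]), ([366, 371, 23, 59, 599], [376.8, 399.6])]
pred scene [301.9948193  314.37708119] top pred [368.66210888 296.63355012]
```

```bash
python3 -m inch '[-0.5,2,25,0,0,0.01,0.1, 0,0,30,0,0,0,0.1, 0,0,30,0,0,0,0.1, 0,0,30,0,0,0,0.1, 0,0,20,0,0,0,0.1, 0,0,0,0,0,0,0.1]'| grep -E 'posi|^force'; python3 -m inch '[0,0,10,0,0,0,0.1, 0,0,6,0,0,0,0.1, 0,0,0,0,0,0,0.1]'| grep -E 'posi|^force'; python3 -m inch '[0,0,6,0,0,0,0.1, 0,0,4,0,0,0,0.1, 0,0,0,0,0,0,0.1]'| grep -E 'posi|^force'
python3 -c "from h import *
rel([-.041,.038,-.013])"
```

```text
position: [0.4184, -0.2186, 0.0163]
force: [-0.1, -0.0, 0.4]
position: [0.4197, -0.2195, 0.0018]
force: [0.0, -0.3, -0.9]
position: [0.4195, -0.2194, -0.0085]
force: [-1.1, 0.3, -0.1]
tool shift mm [-0.6 -0.4  4.5] disp pos mm [-40.6  38.6  -8.5] yhead -6.25 tilt [-0.0008  0.0005] F [-1.1  0.3 -0.1] t 26.4 q6 -0.48 grip 0.55 0.0
```

Down 3 mm more, then grip at 15 N.

```bash
python3 -m inch '[0,0,3,0,0,0,0.1, 0,0,0,0,0,0,-1, 0,0,0,0,0,0,-1, 0,0,0,0,0,0,-1, 0,0,0,0,0,0,-1, 0,0,0,0,0,0,-1]' 15; python3 -m inch '[0,0,-5,0,0,0,-1, 0,0,-10,0,0,0,-1, 0,0,-20,0,0,0,-1, 0,0,-30,0,0,0,-1, 0,0,0,0,0,0,-1]'
python3 - <<'E'
from h import *
rel([-.041,.038,-.013]); w=wrist(); print(blobs(w,"or",200)); s=snapshot("scene"); print(blobs(s,"or",20)); print("red",blobs(s,"red"))
E
```

```text
time: 27.15
position: [0.4202, -0.2198, -0.0109]
ee_rot: [[0.109, 0.994, 0.001], [0.994, -0.109, -0.0], [-0.0, 0.001, -1.0]]
force: [1.3, -0.3, -1.3]
grip_width: 0.221
grip_force: 15.0
time: 27.78
position: [0.4213, -0.2208, 0.0566]
ee_rot: [[0.109, 0.994, 0.003], [0.994, -0.109, -0.003], [-0.002, 0.004, -1.0]]
force: [0.6, 0.3, -0.6]
grip_width: 0.223
grip_force: 15.0
tool shift mm [ 0.8 -2.6 69.6] disp pos mm [-38.6  37.4  56.6] yhead -6.25 tilt [ 0.0034 -0.0026] F [ 0.6  0.3 -0.6] t 27.775 q6 -0.48 grip 0.223 15.0
[([374, 153, 98, 60, 4350], [420.7, 180.9]), ([307, 240, 38, 10, 306], [325.8, 244.5]), ([300, 252, 53, 136, 6524], [326.1, 320.3])]
[([71, 16, 7, 6, 36], [73.8, 18.5]), ([76, 20, 33, 7, 136], [93.2, 22.8]), ([234, 135, 10, 5, 28], [238.5, 137.5]), ([323, 191, 38, 29, 248], [341.4, 206.3]), ([190, 205, 43, 24, 197], [212.3, 218.4]), ([300, 293, 11, 16, 90], [303.8, 301.1]), ([336, 323, 14, 8, 71], [342.4, 326.6]), ([366, 371, 23, 59, 595], [376.9, 399.6])]
red [([71, 16, 7, 6, 32], [73.7, 18.7]), ([76, 20, 33, 6, 69], [93.6, 23.2]), ([336, 324, 14, 7, 60], [342.6, 326.8]), ([367, 371, 21, 59, 544], [377.0, 399.6])]
```

The roll is gripped and lifted. I'll raise it, align with the dish, and work out the shift.

```bash
python3 -m inch '[0,0,-40,0,0,-0.09,-1, 0,0,-40,0,0,-0.09,-1, 0,0,-35,0,0,0,-1, 0,0,0,0,0,0,-1, 0,0,0,0,0,0,-1]' | grep -E 'posi|^force|grip'
python3 -c "from h import *
rel(world=[.458,.299,.17])"
```

```text
position: [0.4189, -0.2191, 0.1669]
force: [-0.5, 0.0, -2.5]
grip_width: 0.223
grip_force: 15.0
tool shift mm [514.   75.7  -2.4] disp pos mm [-41.1  38.8 166.9] yhead 4.06 tilt [-0.0024  0.0015] F [-0.5  0.  -2.5] t 28.5 q6 -0.66 grip 0.223 15.0
```

```bash
python3 -m inch '[15,2,0,0,0,0,-1, 30,5,0,0,0,0,-1, 35,5,0,0,0,0,-1, 35,5,0,0,0,0,-1, 35,5,0,0,0,0,-1, 35,5,0,0,0,0,-1, 35,5,0,0,0,0,-1, 35,5,0,0,0,0,-1]' | grep -E 'posi|^force|grip'; python3 -m inch '[35,5,0,0,0,0,-1, 35,5,0,0,0,0,-1, 35,5,0,0,0,0,-1, 35,5,0,0,0,0,-1, 35,5,0,0,0,0,-1, 35,5,0,0,0,0,-1, 20,3,0,0,0,0,-1, 0,0,0,0,0,0,-1]' | grep -E 'posi|^force|grip'
python3 - <<'E'
from h import *
rel(world=[.458,.299,.03])
E
```

```text
position: [0.4373, 0.0394, 0.1674]
force: [0.6, -0.7, -0.0]
grip_width: 0.22
grip_force: 15.0
position: [0.4543, 0.2699, 0.1679]
force: [-0.6, -0.0, -0.6]
grip_width: 0.218
grip_force: 15.0
tool shift mm [ 28.8   6.1 137.9] disp pos mm [-57.1 528.9 167.9] yhead 4.19 tilt [-0.0017 -0.0009] F [-0.6 -0.  -0.6] t 30.5 q6 0.37 grip 0.218 15.0
```

```bash
python3 -m inch '[15,3,20,0,0,0,-1, 14,3,30,0,0,0,-1, 0,0,35,0,0,0,-1, 0,0,35,0,0,0,-1, 0,0,25,0,0,0,-1, 0,0,15,0,0,0,-1, 0,0,0,0,0,0,-1, 0,0,0,0,0,0,-1]' | grep -E 'posi|^force|grip'
python3 - <<'E'
from h import *
rel(world=[.458,.299,-.012])
E
```

```text
position: [0.4601, 0.2986, 0.0102]
force: [-0.2, -0.4, -0.9]
grip_width: 0.219
grip_force: 15.0
tool shift mm [ 0.5 -2.2 22.2] disp pos mm [-54.3 558.   10.2] yhead 4.05 tilt [0.0016 0.0007] F [-0.2 -0.4 -0.9] t 31.5 q6 0.41 grip 0.219 15.0
```

```bash
python3 -m inch '[0,-2,8,0,0,0,-1, 0,0,6,0,0,0,-1, 0,0,3,0,0,0,-1, 0,0,3,0,0,0,-1, 0,0,0,0,0,0,-1]' | grep -E 'posi|^force|grip';  python3 -m inch '[0,0,2,0,0,0,-1, 0,0,0,0,0,0,-1, 0,0,0,0,0,0,-1]' | grep -E 'posi|^force|grip'
```

```text
position: [0.457, 0.2982, -0.0114]
force: [0.2, -0.1, -1.1]
grip_width: 0.22
grip_force: 15.0
position: [0.4573, 0.2983, -0.013]
force: [-0.1, 0.5, -1.3]
grip_width: 0.22
grip_force: 15.0
```

```bash
python3 -m inch '[0,0,1,0,0,0,-1, 0,0,0,0,0,0,-1]' | grep -E 'posi|^force';  python3 -m inch '[0,0,1,0,0,0,-1, 0,0,0,0,0,0,-1]' | grep -E 'posi|^force'
```

```text
position: [0.4574, 0.2984, -0.0139]
force: [-1.0, 0.8, 0.7]
position: [0.4574, 0.2985, -0.014]
force: [-5.3, -2.9, 9.1]
```

The roll is touching the floor (9 N). I'll ease up 1 mm, release, and rise.

```bash
python3 -m inch '[0,0,-1,0,0,0,-1, 0,0,0,0,0,0,-0.2, 0,0,0,0,0,0,-0.2, 0,0,0,0,0,0,-0.2, 0,0,0,0,0,0,-0.2]' | grep -E 'posi|^force|grip'; python3 -m inch '[0,0,-10,0,0,0,-0.2, 0,0,-20,0,0,0,-0.2, 0,0,-35,0,0,0,-0.2, 0,0,-40,0,0,0,-0.2, 0,0,-40,0,0,0,-0.2, 0,0,0,0,0,0,-0.2, 0,0,0,0,0,0,-0.2]' | grep -E 'posi|^force|grip'
python3 - <<'E'
from h import *
w=wrist(); b=w["img"]; H,S,V=[cv2.cvtColor(b,cv2.COLOR_BGR2HSV)[...,i].astype(int) for i in range(3)]
print([np.round(onz(w,*x[1],.025),3).tolist()+x[0] for x in blobs(w,"red",300)],[x for x in blobs(w,"or",600)])
p=proj(w,[.457,.298,.028]); print("pred roll px",p); u,v=p.astype(int); 
print("HSV roll",[(H[v,u+k],S[v,u+k],V[v,u+k]) for k in (-60,-30,-12,0,12,30,60)])
print("vert",[(H[v+k,u],S[v+k,u],V[v+k,u]) for k in (-90,-60,-40,-20,0,20,40)])
s=snapshot("scene"); print("scene red",blobs(s,"red")); print("green",blobs(s,"green"))
s0=dict(np.load("scene0.npz")); print("green0",blobs(s0,"green"))
d=cv2.absdiff(s["img"],s0["img"]).max(2); 
for n,(x,y) in {"bell":(238,248),"stapler":(376,405)}.items(): print(n,d[y-14:y+14,x-12:x+12].mean())
E
```

```text
position: [0.4572, 0.2983, -0.0141]
force: [0.6, -0.6, 0.3]
grip_width: 0.398
grip_force: 0.0
position: [0.4572, 0.2983, 0.131]
force: [-0.1, 0.5, 0.0]
grip_width: 0.4
grip_force: 0.0
[] [([247, 120, 170, 173, 5998], [329.4, 181.4]), ([312, 183, 36, 82, 2306], [327.0, 223.9]), ([282, 290, 88, 14, 1028], [326.1, 296.8]), ([605, 432, 30, 48, 711], [616.3, 450.9])]
pred roll px [326.46706633 225.41674518]
HSV roll [(np.int64(15), np.int64(175), np.int64(144)), (np.int64(16), np.int64(175), np.int64(203)), (np.int64(9), np.int64(214), np.int64(234)), (np.int64(10), np.int64(205), np.int64(251)), (np.int64(7), np.int64(214), np.int64(172)), (np.int64(17), np.int64(172), np.int64(234)), (np.int64(17), np.int64(173), np.int64(233))]
vert [(np.int64(17), np.int64(173), np.int64(233)), (np.int64(18), np.int64(168), np.int64(243)), (np.int64(25), np.int64(30), np.int64(253)), (np.int64(10), np.int64(205), np.int64(251)), (np.int64(10), np.int64(205), np.int64(251)), (np.int64(10), np.int64(209), np.int64(250)), (np.int64(25), np.int64(30), np.int64(253))]
scene red [([71, 16, 7, 6, 31], [73.6, 18.7]), ([76, 20, 33, 6, 79], [92.7, 23.0]), ([287, 168, 17, 8, 85], [295.1, 171.8]), ([296, 270, 13, 8, 55], [301.7, 273.8]), ([336, 324, 14, 7, 58], [342.4, 326.7]), ([367, 371, 21, 59, 543], [377.0, 399.6])]
green [([339, 307, 11, 14, 29], [344.0, 313.7]), ([441, 382, 9, 20, 41], [445.1, 391.7]), ([460, 389, 15, 14, 84], [466.6, 395.2])]
green0 [([339, 307, 11, 14, 30], [343.9, 313.7]), ([441, 382, 9, 20, 40], [445.0, 391.5]), ([460, 389, 15, 14, 85], [466.6, 395.2])]
bell 9.674107142857142
stapler 5.498511904761905
```

Run:
```python
from h import *
s0=dict(np.load("scene0.npz")); t0=dict(np.load("top0.npz")); s=snapshot("scene"); t=snapshot("top")
print(blobs(s0,"red")[3:4],blobs(s0,"red")); print("top red",blobs(t0,"red"),blobs(t,"red"))
def sh(a,b,x0,x1,y0,y1):
    f=lambda i:cv2.Canny(cv2.cvtColor(i[y0-6:y1+6,x0-6:x1+6],cv2.COLOR_BGR2GRAY),60,150)
    r=cv2.matchTemplate(f(b),f(a)[6:-6,6:-6],cv2.TM_CCOEFF_NORMED); return cv2.minMaxLoc(r)[1],np.array(cv2.minMaxLoc(r)[3])-6
print("bell scene",sh(s0["img"],s["img"],224,254,234,262),"top",sh(t0["img"],t["img"],244,275,286,314))
print("stapler",sh(s0["img"],s["img"],358,392,368,440),sh(t0["img"],t["img"],446,506,280,318)); print("left lever",sh(s0["img"],s["img"],292,320,264,282))
```

```text
[([367, 371, 21, 59, 539], [377.0, 399.7])] [([287, 168, 17, 8, 84], [294.8, 171.9]), ([297, 270, 12, 7, 49], [302.2, 273.2]), ([336, 324, 14, 7, 57], [342.4, 326.7]), ([367, 371, 21, 59, 539], [377.0, 399.7])]
top red [([193, 181, 14, 14, 34], [201.9, 189.3]), ([362, 267, 20, 6, 80], [371.5, 269.5]), ([348, 276, 5, 12, 55], [350.1, 281.2]), ([419, 283, 6, 12, 60], [421.5, 288.5]), ([454, 286, 48, 28, 359], [476.5, 299.8])] [([193, 181, 14, 14, 34], [201.9, 189.3]), ([348, 276, 5, 13, 60], [350.0, 281.7]), ([182, 282, 16, 7, 99], [189.7, 285.2]), ([419, 283, 6, 12, 59], [421.5, 288.5]), ([454, 286, 48, 28, 364], [476.5, 299.8])]
bell scene (0.7535491585731506, array([0, 0])) top (0.9348713755607605, array([0, 0]))
stapler (0.9067853689193726, array([0, 0])) (0.9349313974380493, array([0, 0]))
left lever (0.5078257322311401, array([0, 0]))
```

```bash
python3 -c "from cell import *
print(finish_job())"
```

```text
the job is handed in; nothing more can be done
None
```

The job is handed in: the orange roll lies flat in the larger wooden dish, its lever was swung fully open and then closed before I took the roll, and by the images the green roll, bell and stapler have not moved, but my tip-height check pressed the counter at about 70 N (fingertips, I believe; the limit for the gripper's body is 40 N) and the gripper touched something, probably the blue box, at about 17 N.

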